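# Shut the tube caps, then lift the block out of the dry-block heater and hold it level

## Robot

A 7-joint arm with a two-finger parallel gripper is mounted at the origin on the work surface. World frame = base frame: x ahead of the robot, y to its left, z up, the work surface at z = 0. Lengths are in m, angles in rad, forces in N, time in s.
With the tool pointing down it reaches from about 0.425 to 0.925 m from the base axis. Payload 6.8 kg.
Tool frame: the origin (TCP) lies at the very end of the fingers, on their centre line; the grasp point (between the pads) lies 19 mm behind it; z points along the fingers, y is the line along which they close (so a half turn about z gives the same grasp; the last joint's range is limited). The gripper opens to 85 mm and grips with 20 to 120 N. Pads are 22 mm wide; open, the fingers measure 114 mm over their backs; the gripper's body (76 mm by 85 mm) begins 54 mm behind the grasp point. The pads swing forward as they close: fully open they stand 13 mm farther back than shut.
Start: joints at [1.023, 0.477, 0.022, 1.555, -0.011, 1.109, -0.083], TCP at [0.287, -0.611, 0.231] pointing down, gripper open.
Joint ranges: [-2.96, 2.96], [-0.34, 2.1], [-1.41, 1.46], [0.24, 2.44], [-1.37, 4.51], [0.17, 1.92], [-2.96, 2.96]. Speed limits (rad/s): [2.39, 2.39, 3.14, 3.14, 3.14, 3.14, 3.14].

## Interface

Orientations are given as a unit quaternion [w, x, y, z].
In Python, from station import get_obs, read_camera, hand_in gives the robot as it stands.
- The arm moves only by the tool arm_command, never from a script. Its argument "commands" is one flat list of numbers, 7 for each row, row after row: the shift along the tool's x, y, z in m, then the turn, a rotation vector about the tool's x, y, z in degrees, then the opening, from 0 (shut) to 1 (fully open). In form: [tx, ty, tz, rx, ry, rz, fingers, tx, ty, tz, rx, ry, rz, fingers, ...]. A call has 1 to 8 rows; each row is the pose to reach, as a shift and turn from the pose commanded when the call began, along the tool's axes at that moment; what a row does not reach only later rows make up. A row lasts 1/10 s, in which the tool goes at most 50 mm and 8.59 degrees, less where a joint would pass 70% of its speed; a pose out of reach is approached as far as the arm can. A call with a gripper value outside its range is refused whole. The fingers move at their own pace and stop on an object; "force" is the grip in N (left out, the last holds). Time passes only in rows, so rows that repeat a pose let the fingers close. It gives the time, the measured TCP pose, the force, the opening and the grip force at its end, in the units of the state.
- get_obs(): the state, without advancing time (a new reading comes with each control period).
- read_camera(name): name is "scene" or "side" or "wrist"; returns a dict with "img" (420x560x3 uint8, red, green, blue), "camera_matrix" (3x3 intrinsics, pixels), "k1" (the pictures are not rectified: a ray, as slopes to the right and down, at radius r is drawn at 1 + k1 r^2 times it, then the intrinsics apply), "pose" (4x4, takes a point from camera to world coordinates). Camera axes: x right, y down, z forward; pixel columns grow to the right and rows downward; lengths in m; the calibration is good to about 2 mm. A picture is of the moment at which its call begins. There is no depth.
- hand_in(): hands the job in; it is judged then, once.
The state is a dict: "t": time; "q": joint angles; "joint_vel": joint speeds; "joint_torque": joint torques, N m; "eef_pos": TCP position; "tool_rot": TCP orientation; "contact_force": force on the tool from outside, world axes, zero at the start; "torque": the same for the moment, N m; "gripper_width": opening from 0.0 (shut) to 1.0 (fully open); "grasp_force": force on a finger pad.
Only numpy, scipy, OpenCV 4.12 (cv2) and the standard library are available. Lean on these libraries where they do the work, as an engineer would, in place of code of your own. Each camera call takes 0.05 s, during which the arm holds its last target. There are 200 camera calls.

## Task

The four tubes in the dry-block heater have two-position snap caps, and some still stand raised in the vented position: with the block still in its well, press down every raised cap until it is fully home. Then take the aluminium block by its T-handle, lift it straight up out of the heater, tubes and all, without tipping it, and hold it steady and level above the well, at least 6 cm clear of the heater's top, so that the well can be wiped out underneath. Finish while still holding it there, and leave the other things on the bench where they are.

Things in the scene. Friction and masses are not known exactly. Their poses are not given: they have to be found in the camera images.
- well (a point): Centre of the mouth of the dry-block heater's rectangular well, level with the heater's flat top (85 mm above the bench) and 45 mm from the middle of its case towards +x, away from the control panel; z up. The well is 80 mm along x, 100 mm along y, 45 mm deep; the block stands in it with about 2.5 mm clear on every side.
- heater: Dry-block heater, fixed to the bench: a white case 270 mm deep (x), 200 mm wide (y), 85 mm high, with a sloped grey control panel at its -x end; origin at the centre of its underside on the bench, same axes as well.
- block: Loose aluminium tube block, 75 mm (x) by 95 mm (y) by 50 mm high, 0.6 to 0.85 kg with handle and tubes; origin at the centre of its underside, z up. In the well it stands 5 mm above the heater's top. Two rows of four holes, 45 mm deep, at x = -26 and 26 mm, y = -36, -12, 12, 36 mm; tubes stand in (-26,-36), (-26,12), (26,-12), (26,36). The T-handle rises from its centre.
- t_handle: The T-handle, rigidly screwed into the block's top: a 10 mm steel rod with a black crossbar. Its origin and axes are those of block; the crossbar is at handle_grip.
- handle_grip (a point): Centre of the T-handle's black crossbar, 130 mm above the block's underside (80 mm above its top), over the middle of the block. The crossbar lies along the y axis of this frame: 66 mm long (y), 12 mm wide (x), 16 mm high (z). It can be pinched across x from above; the balance point of the block lies straight below.
- cap_a_top (a point): Centre of the flat top of the white cap on tube a; cap 15 mm across, 13 mm high. Fully home, its top is 84 mm above the block's underside (34 mm above the block's top, 46 mm below the centre of the crossbar); raised, up to 6 mm higher. The T-handle's rod and crossbar run between the two rows of caps.
- cap_b_top (a point): Centre of the flat top of the cap on tube b, same as cap a.
- cap_c_top (a point): Centre of the flat top of the cap on tube c, same as cap a.
- cap_d_top (a point): Centre of the flat top of the cap on tube d, same as cap a.
- cap_a (a joint): How far cap a is pushed down on its tube, in m: 0 = raised (vented), 0.006 = fully home against its stop; above 0.0048 counts as home. It slides under about 6 N of push and stays where it is left.
- cap_b (a joint): The same for cap b.
- cap_c (a joint): The same for cap c.
- cap_d (a joint): The same for cap d.
- tube_a: Tube a: clear, 12 mm by 75 mm, about 15 g with its cap, standing loose in its hole with about 0.6 mm play; origin at its round bottom, 5 mm above the block's underside. Which tube is in which of the four occupied holes changes, and so which places have raised caps.
- tube_b: Tube b, likewise.
- tube_c: Tube c, likewise.
- tube_d: Tube d, likewise.
- spare_block: Bystander: spare aluminium block of 75 x 95 x 50 mm without handle, on the bench beside the heater; origin under its centre.
- tip_box: Bystander: grey box of pipette tips, 122 x 83 mm, 52 mm high; origin under its centre.
- micro_rack: Bystander: low white rack of small tubes, 75 x 130 mm, 41 mm high; origin under its centre.
- ethanol: Bystander: bottle 60 mm across, 150 mm high; origin under its centre.
- beaker: Bystander: glass beaker 68 mm across, 85 mm high; origin under its centre.
- marker: Bystander: marker pen 135 mm long and 13 mm thick, lying along x on the heater's top at the right (-y) of the well, about 26 mm from its edge; origin under it, near its middle.
- timer: Bystander: white bench timer 22 x 65 mm, 65 mm high; origin under its centre.

How it is judged:
By the outcome, as a careful person would: the job done as asked, in the order asked, and still so for the second after the job is handed in, while the arm keeps its last pose, push and grip.
It also fails if it takes over 64 s, if anything falls off the work surface, if the arm or the gripper's body presses on something with over 40 N, if the wrist force passes 120 N, or if a joint passes its speed limit or range.

## Working session

There is one attempt and no reset: what is moved stays moved. The work goes in short steps, Python scripts to look and compute and a tool call to move; the robot and the scene stay as the last step left them, time stands still between calls to the robot, and variables do not carry over. Pictures are saved under pics/ and viewed, at most 10 in all, crops included, and the job is handed in when it is done.

Besides the shell and the picture viewer there is one more tool, called after "Call:" as name(argument=value, ...), one argument or row to a line, values as JSON. arm_command: Moves the arm, as the interface text tells. Its arguments: {"type":"object","properties":{"commands":{"type":"array","items":{"type":"number"}},"force":{"type":"number"}},"required":["commands"]}

```bash
mkdir -p pics; cat > h.py <<'E'
import numpy as np, cv2
from station import get_obs, read_camera
def shot(n,f):
    c=read_camera(n); cv2.imwrite('pics/'+f+'.png',c['img'][:,:,::-1]); np.savez('pics/'+f+'.npz',**{k:np.array(v) for k,v in c.items()}); return c
def load(f): return dict(np.load('pics/'+f+'.npz'))
def ray(c,u,v):
    K=np.array(c['camera_matrix']); d=np.array([(u-K[0,2])/K[0,0],(v-K[1,2])/K[1,1]]); k=float(c['k1']); s=d.copy()
    for _ in range(20): s=d/(1+k*(s@s))
    P=np.array(c['pose']); r=P[:3,:3]@np.array([s[0],s[1],1]); return P[:3,3],r/np.linalg.norm(r)
def plane(c,u,v,z):
    o,r=ray(c,u,v); return o+r*(z-o[2])/r[2]
def tri(*L):
    A=0;b=0;R=[]
    for c,u,v in L:
        o,r=ray(c,u,v); M=np.eye(3)-np.outer(r,r); A=A+M; b=b+M@o; R.append((M,o))
    p=np.linalg.solve(A,b); return p,[np.linalg.norm(M@(p-o)) for M,o in R]
def proj(c,p):
    P=np.array(c['pose']); q=P[:3,:3].T@(np.array(p)-P[:3,3]); s=q[:2]/q[2]; s=s*(1+float(c['k1'])*(s@s)); K=np.array(c['camera_matrix']); return K[0,0]*s[0]+K[0,2],K[1,1]*s[1]+K[1,2]
E
python3 - <<'E'
from h import *
for n in ['scene','side','wrist']:
    c=shot(n,n+'0'); print(n,np.round(c['pose'],3).tolist(),c['k1'],c['camera_matrix'][0])
o=get_obs(); print(o)
a=[cv2.imread(f'pics/{n}0.png') for n in ['scene','side']]
E
```

```text
scene [[-0.514, 0.582, -0.63, 1.203], [0.857, 0.332, -0.393, 0.415], [-0.02, -0.742, -0.67, 0.802], [0.0, 0.0, 0.0, 1.0]] -0.0640133540956855 [455.34818606   0.         279.69248105]
side [[-0.998, -0.043, 0.043, 0.55], [-0.061, 0.756, -0.652, 0.653], [-0.004, -0.653, -0.757, 0.861], [0.0, 0.0, 0.0, 1.0]] 0.07461655631282771 [540.56235671   0.         281.80539559]
wrist [[0.425, -0.859, -0.286, 0.36], [-0.905, -0.404, -0.132, -0.576], [-0.002, 0.315, -0.949, 0.371], [0.0, 0.0, 0.0, 1.0]] -0.005133248622903113 [289.66750599   0.         279.3189905 ]
{'t': 0.15, 'q': array([ 1.02286962,  0.47762951,  0.02233119,  1.55619207, -0.01149487,
        1.1092939 , -0.08310638]), 'joint_vel': array([-1.38642689e-03, -2.17775652e-03,  7.16317034e-04, -3.17644065e-03,
        2.45090576e-05,  5.61239664e-04, -3.35058529e-04]), 'joint_torque': array([ 3.01534623e-03, -5.96925366e+01,  1.60996825e+00, -2.81492203e+01,
        1.26034854e-02,  6.48447909e-03, -1.17232730e-05]), 'eef_pos': array([ 0.28721798, -0.6103553 ,  0.23054945]), 'tool_rot': array([-6.68690394e-04,  9.75913088e-01,  2.18158562e-01, -1.98225046e-04]), 'contact_force': array([-0.08240781,  0.51723327,  0.41757161]), 'torque': array([ 0.01920247, -0.04984659, -0.01393739]), 'grasp_force': 0.0, 'gripper_width': 1.00229264961163}
```

View pics/scene0.png

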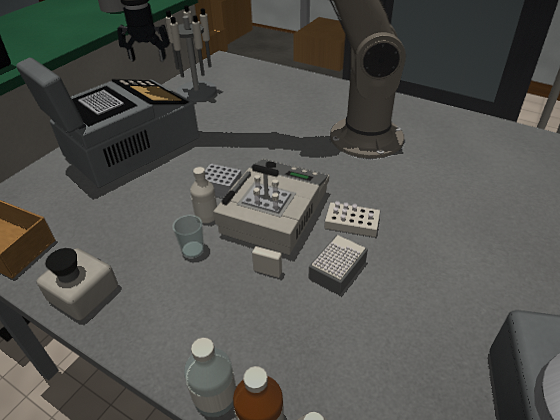

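View pics/side0.png

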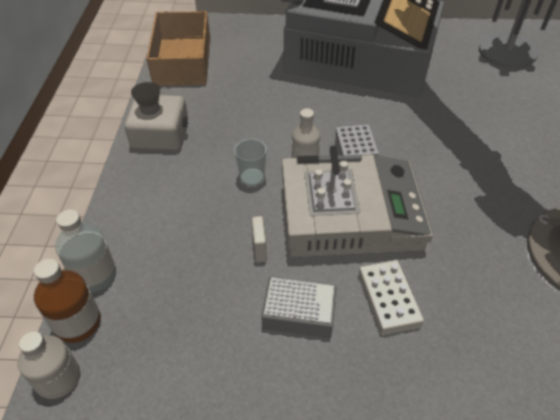

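Scene view: heater at about (272,205), crossbar at about (266,168), caps around it. Side view: heater at about (350,200), crossbar at about (335,160), four caps at (318,175), (343,168), (347,185) and (321,195). I'll enlarge both.

```bash
python3 - <<'E'
import cv2,numpy as np
a=cv2.imread('pics/scene0.png')[150:250,210:340]; b=cv2.imread('pics/side0.png')[135:235,275:405]
f=lambda x:cv2.resize(x,(780,600),interpolation=cv2.INTER_CUBIC)
cv2.imwrite('pics/z0.png',np.vstack([cv2.resize(a[5:75,20:110],(390*2,300*2)[:2],interpolation=cv2.INTER_CUBIC)]))
cv2.imwrite('pics/z1.png',cv2.resize(b[5:75,20:110],(780,600),interpolation=cv2.INTER_CUBIC))
E
```

```text
(no output)
```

View pics/z0.png

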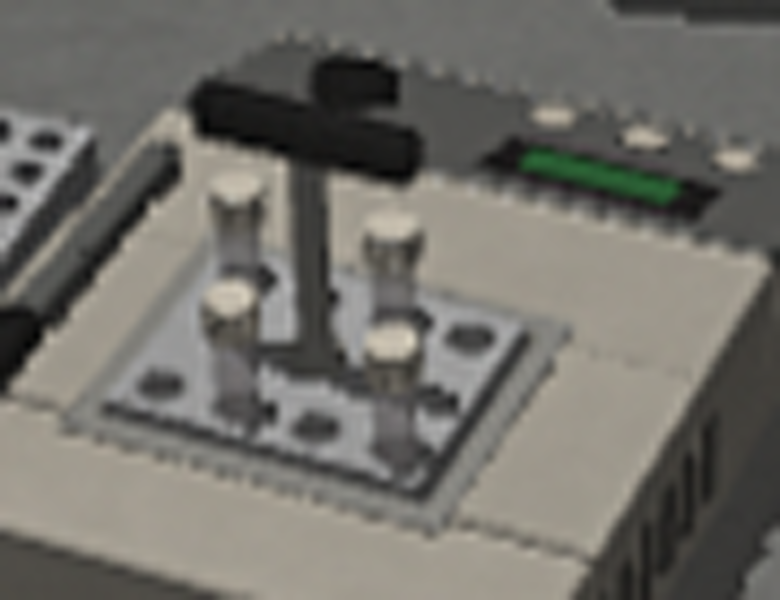

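View pics/z1.png

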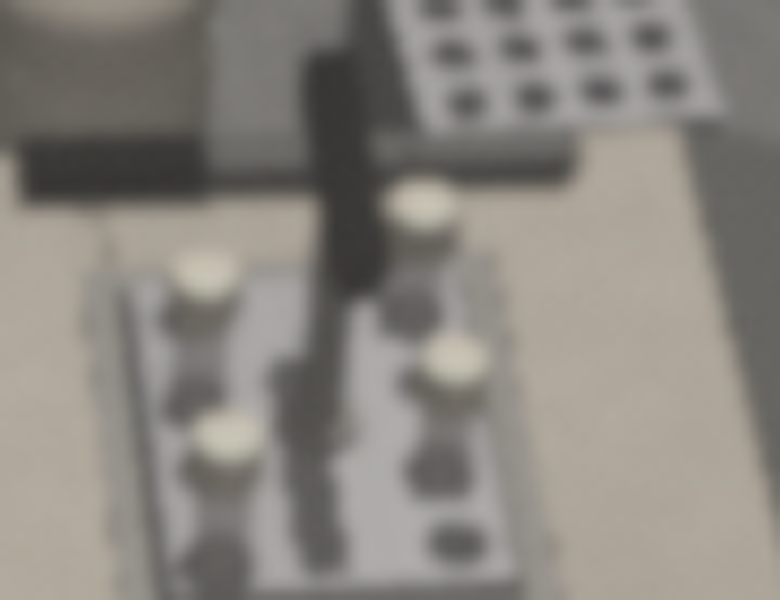

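```bash
cat > m0.py <<'E'
from h import *
S=load('scene0');D=load('side0')
fs=lambda p:((p[0]+.5)*90/780-.5+230,(p[1]+.5)*70/600-.5+155)
fd=lambda p:((p[0]+.5)*90/780-.5+295,(p[1]+.5)*70/600-.5+140)
def white(f,ff,p):
    im=cv2.imread(f'pics/{f}.png').astype(int); u,v=ff(p); m=0;s=np.zeros(2)
    for y in range(int(v)-4,int(v)+6):
        for x in range(int(u)-5,int(u)+7):
            w=max(0,im[y,x].min()-165); m+=w; s+=w*np.array([x,y])
    return s/m if m else (u,v)
pts={'++':((392,336),(225,437)),'+-':((230,298),(205,273)),'--':((237,185),(420,205)),'-+':((392,226),(455,360)),'bar-':((203,104),(330,75)),'bar+':((408,150),(355,275))}
for k,(a,b) in pts.items():
    A,B=fs(a),fd(b)
    p,e=tri((S,*A),(D,*B)); print(k,np.round(p,4),np.round(e,4))
# block top corners, scene view, plane z=.09
E
python3 m0.py
```

```text
++ [ 0.5233 -0.0211  0.1301] [0.0002 0.0002]
+- [ 0.5285 -0.0699  0.1285] [0.0009 0.0009]
-- [ 0.481  -0.0987  0.1243] [0.0005 0.0005]
-+ [ 0.4739 -0.052   0.1229] [0.0007 0.0007]
bar- [ 0.5039 -0.0917  0.1698] [0.0002 0.0002]
bar+ [ 0.4988 -0.0295  0.1728] [0.0007 0.0007]
```

Caps on the +x row measure about 6 mm higher than those on the -x row, so those two look raised. Next I'll move above the block for a close wrist view.

```bash
cat >> h.py <<'E'
from scipy.spatial.transform import Rotation as R
def Rt(o): q=o['tool_rot']; return R.from_quat([q[1],q[2],q[3],q[0]])
def goal(p,yaw):  # tool x at world angle yaw (deg), tool z down
    o=get_obs(); r=Rt(o); g=R.from_euler('z',yaw,degrees=True)*R.from_euler('x',180,degrees=True)
    print('t',round(o['t'],2),'pos',np.round(o['eef_pos'],4),'F',np.round(o['contact_force'],1),'w',round(o['gripper_width'],3))
    print('shift',np.round(r.inv().apply(np.array(p)-o['eef_pos']),4),'rot',np.round((r.inv()*g).as_rotvec(degrees=True),2))
E
python3 -c "
from h import *
goal([.49,-.06,.27],5.5)"
```

```text
t 0.15 pos [ 0.2872 -0.6104  0.2305] F [-0.1  0.5  0.4] w 1.002
shift [ 0.4178 -0.4117 -0.0389] rot [-0.08  0.02 19.7 ]
```

Call:
arm_command(
  commands=[0.04, -0.04, -0.039, 0, 0, 2, 0, 0.09, -0.09, -0.039, 0, 0, 5, 0, 0.14, -0.14, -0.039, 0, 0, 8, 0, 0.19, -0.19, -0.039, 0, 0, 11, 0, 0.24, -0.24, -0.039, 0, 0, 14, 0, 0.29, -0.29, -0.039, 0, 0, 17, 0, 0.34, -0.34, -0.039, 0, 0, 19.7, 0, 0.38, -0.38, -0.039, 0, 0, 19.7, 0],
)

```text
t: 0.95
eef_pos: [0.4199, -0.2411, 0.27]
tool_rot: [0.0, 0.999, 0.047, 0.0]
contact_force: [1.3, -0.5, 0.2]
gripper_width: -0.001
grasp_force: 0.0
```

```bash
python3 -c "
from h import *
goal([.49,-.06,.27],5.5)"
```

```text
t 0.95 pos [ 0.4199 -0.2411  0.27  ] F [ 1.3 -0.5  0.2] w -0.001
shift [ 8.690e-02 -1.737e-01 -1.000e-04] rot [ 0.01 -0.01 -0.08]
```

Call:
arm_command(
  commands=[0.02, -0.04, 0, 0, 0, 0, 0, 0.04, -0.08, 0, 0, 0, 0, 0, 0.06, -0.12, 0, 0, 0, 0, 0, 0.08, -0.16, 0, 0, 0, 0, 0, 0.087, -0.174, 0, 0, 0, 0, 0, 0.087, -0.174, 0, 0, 0, 0, 0, 0.087, -0.174, 0, 0, 0, 0, 0],
)

```text
t: 1.65
eef_pos: [0.4893, -0.0624, 0.2696]
tool_rot: [0.0, 0.999, 0.048, -0.0]
contact_force: [-0.2, -0.0, 0.3]
gripper_width: -0.002
grasp_force: 0.0
```

```bash
python3 -c "
from h import *
c=shot('wrist','w1'); print(np.round(c['pose'],3).tolist())
goal([.49,-.06,.27],5.5)"
```

```text
[[0.095, -0.945, -0.314, 0.57], [-0.995, -0.09, -0.03, -0.054], [-0.0, 0.316, -0.949, 0.411], [0.0, 0.0, 0.0, 1.0]]
t 1.7 pos [ 0.4891 -0.0632  0.2697] F [-0.4 -0.  -0.6] w -0.002
shift [ 0.0012 -0.0031 -0.0003] rot [ 0.03  0.05 -0.11]
```

View pics/w1.png

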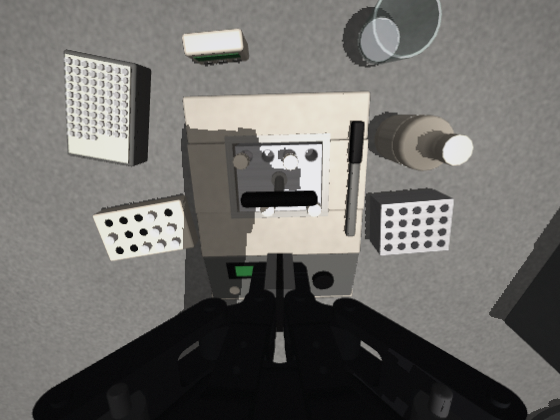

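Wrist view: crossbar at about (241–317, 200), +x-row caps at (240,160) and (290,160), -x-row caps at (268,211) and (315,211), partly behind the bar. The marker is at (352,180). I'll take a second, nearer wrist view from a shifted place.

Call:
arm_command(
  commands=[-0.025, -0.003, 0.02, 0, 0, 0, 0, -0.05, -0.003, 0.04, 0, 0, 0, 0, -0.05, -0.003, 0.04, 0, 0, 0, 0, -0.05, -0.003, 0.04, 0, 0, 0, 0],
)

```text
t: 2.1
eef_pos: [0.4391, -0.065, 0.2299]
tool_rot: [0.0, 0.999, 0.046, -0.0]
contact_force: [-0.2, -0.3, 0.4]
gripper_width: 0.001
grasp_force: 0.0
```

```bash
python3 -c "
from h import *
c=shot('wrist','w2'); print(np.round(c['pose'],3).tolist())
goal([.49,-.06,.27],5.5)
im=cv2.imread('pics/w2.png'); cv2.imwrite('pics/w2z.png',cv2.resize(im[130:280,180:380],(800,600),interpolation=cv2.INTER_CUBIC))"
```

```text
[[0.092, -0.945, -0.314, 0.52], [-0.996, -0.088, -0.029, -0.057], [-0.0, 0.315, -0.949, 0.371], [0.0, 0.0, 0.0, 1.0]]
t 2.15 pos [ 0.4402 -0.0646  0.2306] F [ 0.4  0.  -0.3] w 0.001
shift [ 0.05    0.0001 -0.0394] rot [ 0.02 -0.08 -0.13]
```

View pics/w2z.png

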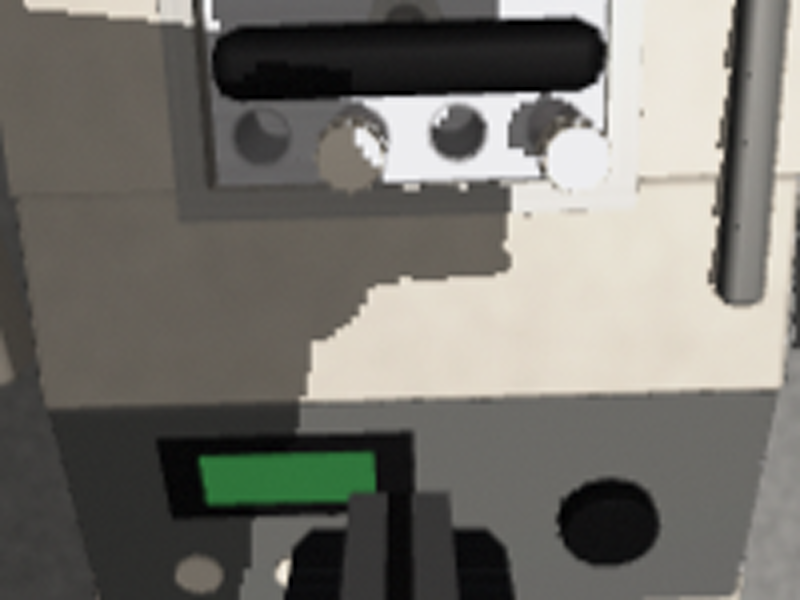

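```bash
python3 - <<'E'
from h import *
W=load('w1');V=load('w2');S=load('scene0');D=load('side0')
from m0 import fs,fd,pts
z=lambda x,y:(180+(x+.5)/4-.5,130+(y+.5)/4-.5)
v2={'bar-':z(597,54),'bar+':z(221,66),'-+':z(350,157),'--':z(578,158)}
v1={'bar-':(315.5,198),'bar+':(243,200),'++':(240.5,160.5),'+-':(290.5,160.5)}
P={}
for k in pts:
    L=[(S,*fs(pts[k][0])),(D,*fd(pts[k][1]))]
    if k in v2:L.append((V,*v2[k]))
    if k in v1:L.append((W,*v1[k]))
    p,e=tri(*L); P[k]=p; print(k,np.round(p,4),np.round(e,4))
    for c,d in ((V,v2),(W,v1)):
        if k in d: print('   plane',np.round(plane(c,*d[k],p[2]),4))
# white mask of + caps in w1
im=cv2.imread('pics/w1.png'); cv2.imwrite('pics/w1z.png',cv2.resize(im[120:230,210:350],(764,600),interpolation=cv2.INTER_CUBIC))
E
```

```text
++ [ 0.5233 -0.0211  0.1301] [0.0002 0.0002]
+- [ 0.5285 -0.0699  0.1285] [0.0009 0.0009]
-- [ 0.481  -0.0987  0.1243] [0.0005 0.0005]
-+ [ 0.4739 -0.052   0.1229] [0.0007 0.0007]
bar- [ 0.5039 -0.0917  0.1698] [0.0002 0.0002]
bar+ [ 0.4988 -0.0295  0.1728] [0.0007 0.0007]
++ [ 0.5233 -0.0211  0.13  ] [0.0003 0.0002 0.0002]
   plane [ 0.5235 -0.0212  0.13  ]
+- [ 0.5283 -0.0696  0.1287] [0.0009 0.0009 0.0005]
   plane [ 0.5279 -0.0694  0.1287]
-- [ 0.4796 -0.0998  0.1232] [0.0008 0.0013 0.0014]
   plane [ 0.4781 -0.0999  0.1232]
-+ [ 0.4741 -0.0514  0.1235] [0.0008 0.0008 0.0004]
   plane [ 0.4739 -0.051   0.1235]
bar- [ 0.5038 -0.0922  0.1694] [0.0005 0.0001 0.0004 0.    ]
   plane [ 0.5039 -0.0926  0.1694]
   plane [ 0.5038 -0.0922  0.1694]
bar+ [ 0.4975 -0.0299  0.1723] [0.0007 0.0015 0.0013 0.0006]
   plane [ 0.4963 -0.0294  0.1723]
   plane [ 0.4969 -0.0301  0.1723]
```

View pics/w1z.png

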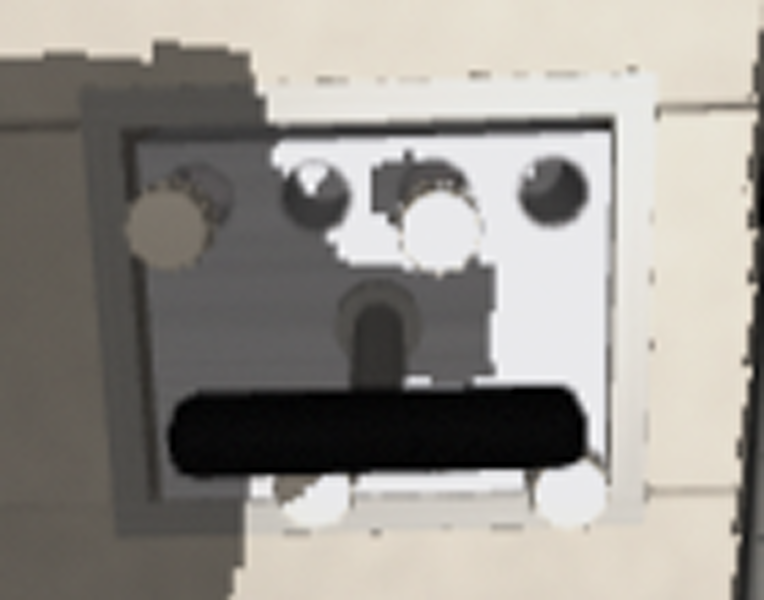

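The second and enlarged views agree: crossbar centre at (0.5005, -0.061, 0.171), yaw about 6°, and caps within 1 mm of the expected holes. I'll press all four with shut fingers, raised ones first, watching the force.

```bash
python3 -c "
from h import *
goal([.5228,-.0218,.215],6);goal([.5228,-.0218,.140],6)"
```

```text
t 2.15 pos [ 0.4402 -0.0646  0.2306] F [ 0.4  0.  -0.3] w 0.001
shift [ 0.0862 -0.0349  0.0157] rot [ 0.03 -0.08 -0.63]
t 2.15 pos [ 0.4402 -0.0646  0.2306] F [ 0.4  0.  -0.3] w 0.001
shift [ 0.0861 -0.0349  0.0907] rot [ 0.03 -0.08 -0.63]
```

Call:
arm_command(
  commands=[0.043, -0.018, 0.015, 0, 0, -0.6, 0, 0.086, -0.035, 0.016, 0, 0, -0.6, 0, 0.086, -0.035, 0.016, 0, 0, -0.6, 0, 0.086, -0.035, 0.016, 0, 0, -0.6, 0, 0.086, -0.035, 0.05, 0, 0, -0.6, 0, 0.086, -0.035, 0.085, 0, 0, -0.6, 0, 0.086, -0.035, 0.091, 0, 0, -0.6, 0, 0.086, -0.035, 0.091, 0, 0, -0.6, 0],
)

```text
t: 2.95
eef_pos: [0.5211, -0.0212, 0.1388]
tool_rot: [0.0, 0.999, 0.053, -0.001]
contact_force: [0.3, -0.1, -0.1]
gripper_width: -0.001
grasp_force: 0.0
```

```bash
python3 -c "
from h import *
goal([.5228,-.0218,.124],6)"
```

```text
t 2.95 pos [ 0.5211 -0.0212  0.1388] F [ 0.3 -0.1 -0.1] w -0.001
shift [0.0016 0.0008 0.0148] rot [0.01 0.11 0.03]
```

Pressing in 2 mm steps.

Call:
arm_command(
  commands=[0.001, 0, 0.004, 0, 0, 0, 0, 0.001, 0, 0.008, 0, 0, 0, 0, 0.001, 0, 0.01, 0, 0, 0, 0, 0.001, 0, 0.012, 0, 0, 0, 0],
)

```text
t: 3.35
eef_pos: [0.5237, -0.0203, 0.1278]
tool_rot: [0.0, 0.999, 0.053, 0.001]
contact_force: [0.4, -1.0, 7.0]
gripper_width: 0.0
grasp_force: 3.1
```

Call:
arm_command(
  commands=[0, 0, 0.001, 0, 0, 0, 0, 0, 0, 0.0015, 0, 0, 0, 0],
)

```text
t: 3.55
eef_pos: [0.5239, -0.0203, 0.1264]
tool_rot: [0.0, 0.999, 0.053, 0.001]
contact_force: [-0.1, -0.4, 5.8]
gripper_width: 0.0
grasp_force: 3.0
```

Call:
arm_command(
  commands=[0, 0, 0.0005, 0, 0, 0, 0, 0, 0, 0.001, 0, 0, 0, 0, 0, 0, 0.001, 0, 0, 0, 0],
)

```text
t: 3.85
eef_pos: [0.5239, -0.0203, 0.1255]
tool_rot: [0.0, 0.999, 0.053, 0.001]
contact_force: [-1.5, -0.3, 6.1]
gripper_width: 0.0
grasp_force: 2.7
```

Call:
arm_command(
  commands=[0, 0, 0.001, 0, 0, 0, 0, 0, 0, 0.002, 0, 0, 0, 0, 0, 0, 0.002, 0, 0, 0, 0],
)

```text
t: 4.15
eef_pos: [0.5239, -0.0203, 0.1235]
tool_rot: [0.0, 0.999, 0.053, 0.001]
contact_force: [-1.1, 0.3, 6.2]
gripper_width: -0.001
grasp_force: 2.7
```

Call:
arm_command(
  commands=[0, 0, 0.0005, 0, 0, 0, 0, 0, 0, 0.001, 0, 0, 0, 0, 0, 0, 0.001, 0, 0, 0, 0],
)

```text
t: 4.45
eef_pos: [0.5243, -0.0205, 0.1232]
tool_rot: [0.0, 0.999, 0.053, 0.002]
contact_force: [-1.5, -1.8, 11.7]
gripper_width: -0.006
grasp_force: 5.7
```

Call:
arm_command(
  commands=[0, 0, 0.001, 0, 0, 0, 0, 0, 0, 0.001, 0, 0, 0, 0],
)

```text
t: 4.65
eef_pos: [0.5248, -0.0206, 0.123]
tool_rot: [0.001, 0.999, 0.053, 0.002]
contact_force: [-3.8, -0.9, 16.9]
gripper_width: -0.001
grasp_force: 9.0
```

```bash
python3 -c "
from h import *
goal([.5276,-.0698,.145],6)"
```

```text
t 4.65 pos [ 0.5248 -0.0206  0.123 ] F [-3.8 -0.9 16.9] w -0.001
shift [-0.0023  0.0493 -0.0219] rot [ 0.07 -0.22  0.08]
```

First cap is home: hard stop at z = 0.123, 17 N. Next is the (+26,-12) cap.

Call:
arm_command(
  commands=[0, 0, -0.022, 0, 0, 0, 0, 0, 0, -0.022, 0, 0, 0, 0, 0, 0.025, -0.022, 0, 0, 0, 0, 0, 0.049, -0.022, 0, 0, 0, 0, 0, 0.049, -0.022, 0, 0, 0, 0, 0, 0.049, -0.014, 0, 0, 0, 0, 0, 0.049, -0.014, 0, 0, 0, 0],
)

```text
t: 5.35
eef_pos: [0.5271, -0.0679, 0.133]
tool_rot: [-0.0, 0.999, 0.054, -0.001]
contact_force: [-0.0, 0.1, -0.1]
gripper_width: 0.003
grasp_force: 0.0
```

```bash
python3 -c "
from h import *
goal([.5276,-.0698,.124],6)"
```

```text
t 5.35 pos [ 0.5271 -0.0679  0.133 ] F [-0.   0.1 -0.1] w 0.003
shift [0.0003 0.002  0.009 ] rot [-0.05  0.12  0.17]
```

Call:
arm_command(
  commands=[0, 0.001, 0.002, 0, 0, 0, 0, 0, 0.002, 0.004, 0, 0, 0, 0, 0, 0.002, 0.005, 0, 0, 0, 0, 0, 0.002, 0.005, 0, 0, 0, 0],
)

```text
t: 5.75
eef_pos: [0.5286, -0.0707, 0.1296]
tool_rot: [0.0, 0.999, 0.053, 0.0]
contact_force: [-0.0, -0.3, 1.8]
gripper_width: 0.002
grasp_force: 0.4
```

Call:
arm_command(
  commands=[0, 0, 0.001, 0, 0, 0, 0, 0, 0, 0.002, 0, 0, 0, 0, 0, 0, 0.003, 0, 0, 0, 0, 0, 0, 0.004, 0, 0, 0, 0, 0, 0, 0.004, 0, 0, 0, 0],
)

```text
t: 6.25
eef_pos: [0.5292, -0.0709, 0.1262]
tool_rot: [0.0, 0.999, 0.053, 0.001]
contact_force: [-0.5, 0.0, 5.0]
gripper_width: 0.004
grasp_force: 2.6
```

Call:
arm_command(
  commands=[0, 0, 0.0005, 0, 0, 0, 0, 0, 0, 0.001, 0, 0, 0, 0, 0, 0, 0.001, 0, 0, 0, 0],
)

```text
t: 6.55
eef_pos: [0.5293, -0.0709, 0.1253]
tool_rot: [0.0, 0.999, 0.053, 0.001]
contact_force: [0.7, 0.2, 5.4]
gripper_width: -0.002
grasp_force: 2.8
```

Call:
arm_command(
  commands=[0, 0, 0.0005, 0, 0, 0, 0, 0, 0, 0.001, 0, 0, 0, 0, 0, 0, 0.001, 0, 0, 0, 0],
)

```text
t: 6.85
eef_pos: [0.5293, -0.0709, 0.1243]
tool_rot: [0.0, 0.999, 0.053, 0.001]
contact_force: [-0.3, 0.3, 5.0]
gripper_width: 0.001
grasp_force: 2.8
```

Call:
arm_command(
  commands=[0, 0, 0.001, 0, 0, 0, 0, 0, 0, 0.002, 0, 0, 0, 0, 0, 0, 0.002, 0, 0, 0, 0],
)

```text
t: 7.15
eef_pos: [0.5303, -0.071, 0.1232]
tool_rot: [0.0, 0.999, 0.053, 0.002]
contact_force: [-0.1, -0.0, 11.2]
gripper_width: -0.0
grasp_force: 5.6
```

Call:
arm_command(
  commands=[0, 0, 0.001, 0, 0, 0, 0, 0, 0, 0.001, 0, 0, 0, 0],
)

```text
t: 7.35
eef_pos: [0.5309, -0.071, 0.123]
tool_rot: [0.0, 0.999, 0.053, 0.003]
contact_force: [-0.9, 0.9, 17.0]
gripper_width: -0.002
grasp_force: 8.3
```

```bash
python3 -c "
from h import *
goal([.4735,-.0516,.210],6)"
```

```text
t 7.35 pos [ 0.5309 -0.071   0.123 ] F [-0.9  0.9 17. ] w -0.002
shift [-0.0546 -0.0252 -0.0873] rot [ 0.06 -0.31  0.09]
```

Second cap is home, with the same stop. Now I'll check and press the -x row.

Call:
arm_command(
  commands=[0, 0, -0.045, 0, 0, 0, 0, 0, 0, -0.089, 0, 0, 0, 0, 0, 0, -0.089, 0, 0, 0, 0, -0.027, -0.012, -0.089, 0, 0, 0, 0, -0.054, -0.025, -0.089, 0, 0, 0, 0, -0.054, -0.025, -0.089, 0, 0, 0, 0, -0.054, -0.025, -0.045, 0, 0, 0, 0, -0.054, -0.025, -0.02, 0, 0, 0, 0],
)

```text
t: 8.15
eef_pos: [0.4717, -0.052, 0.1389]
tool_rot: [0.0, 0.999, 0.053, 0.0]
contact_force: [-0.5, -0.3, -0.4]
gripper_width: -0.001
grasp_force: 0.0
```

Call:
arm_command(
  commands=[0, 0, 0.002, 0, 0, 0, 0, 0, 0, 0.002, 0, 0, 0, 0],
)

```text
t: 8.35
eef_pos: [0.4721, -0.0518, 0.1383]
tool_rot: [-0.0, 0.999, 0.053, -0.001]
contact_force: [-0.4, -0.9, 0.8]
gripper_width: -0.003
grasp_force: 0.0
```

```bash
python3 -c "
from h import *
goal([.4735,-.0516,.124],6)"
```

```text
t 8.35 pos [ 0.4721 -0.0518  0.1383] F [-0.4 -0.9  0.8] w -0.003
shift [ 0.0014 -0.0001  0.0143] rot [-0.02  0.06  0.1 ]
```

Call:
arm_command(
  commands=[0, 0, 0.003, 0, 0, 0, 0, 0, 0, 0.006, 0, 0, 0, 0, 0, 0, 0.008, 0, 0, 0, 0, 0, 0, 0.01, 0, 0, 0, 0, 0, 0, 0.011, 0, 0, 0, 0, 0, 0, 0.011, 0, 0, 0, 0],
)

```text
t: 8.95
eef_pos: [0.4719, -0.0518, 0.1274]
tool_rot: [-0.0, 0.999, 0.053, -0.0]
contact_force: [0.0, 0.1, 0.2]
gripper_width: 0.003
grasp_force: 0.0
```

Call:
arm_command(
  commands=[0, 0, 0.001, 0, 0, 0, 0, 0, 0, 0.002, 0, 0, 0, 0, 0, 0, 0.003, 0, 0, 0, 0, 0, 0, 0.003, 0, 0, 0, 0],
)

```text
t: 9.35
eef_pos: [0.4719, -0.0518, 0.1243]
tool_rot: [-0.0, 0.999, 0.053, -0.0]
contact_force: [0.3, 0.8, 0.7]
gripper_width: -0.003
grasp_force: 0.0
```

Call:
arm_command(
  commands=[0, 0, 0.001, 0, 0, 0, 0, 0, 0, 0.001, 0, 0, 0, 0],
)

```text
t: 9.55
eef_pos: [0.4725, -0.0518, 0.1238]
tool_rot: [0.0, 0.999, 0.053, 0.001]
contact_force: [-0.3, 0.8, 3.0]
gripper_width: 0.005
grasp_force: 1.4
```

Call:
arm_command(
  commands=[0, 0, 0.001, 0, 0, 0, 0, 0, 0, 0.002, 0, 0, 0, 0, 0, 0, 0.002, 0, 0, 0, 0],
)

```text
t: 9.85
eef_pos: [0.4741, -0.0517, 0.1231]
tool_rot: [0.0, 0.999, 0.053, 0.002]
contact_force: [-0.1, 0.9, 13.6]
gripper_width: -0.002
grasp_force: 6.8
```

```bash
python3 -c "
from h import *
goal([.4784,-.0996,.124],6)"
```

```text
t 9.85 pos [ 0.4741 -0.0517  0.1231] F [-0.1  0.9 13.6] w -0.002
shift [-0.0008  0.0481 -0.0009] rot [ 0.04 -0.24  0.1 ]
```

Third was already home. Now the last one.

Call:
arm_command(
  commands=[0, 0, -0.02, 0, 0, 0, 0, 0, 0, -0.02, 0, 0, 0, 0, 0, 0.025, -0.02, 0, 0, 0, 0, 0, 0.048, -0.02, 0, 0, 0, 0, 0, 0.048, -0.02, 0, 0, 0, 0, 0, 0.048, -0.013, 0, 0, 0, 0, 0, 0.048, -0.007, 0, 0, 0, 0, 0, 0.048, -0.004, 0, 0, 0, 0],
)

```text
t: 10.65
eef_pos: [0.4763, -0.0985, 0.1242]
tool_rot: [-0.0, 0.999, 0.054, -0.001]
contact_force: [-0.0, 0.9, 0.2]
gripper_width: -0.001
grasp_force: 0.0
```

Call:
arm_command(
  commands=[0, 0, 0.001, 0, 0, 0, 0, 0, 0, 0.002, 0, 0, 0, 0, 0, 0, 0.003, 0, 0, 0, 0, 0, 0, 0.003, 0, 0, 0, 0],
)

```text
t: 11.05
eef_pos: [0.4782, -0.0992, 0.1234]
tool_rot: [0.0, 0.999, 0.053, 0.001]
contact_force: [-0.2, -0.1, 6.7]
gripper_width: 0.003
grasp_force: 3.4
```

Call:
arm_command(
  commands=[0, 0, 0.001, 0, 0, 0, 0, 0, 0, 0.001, 0, 0, 0, 0],
)

```text
t: 11.25
eef_pos: [0.4786, -0.0991, 0.1231]
tool_rot: [0.0, 0.999, 0.053, 0.002]
contact_force: [-2.3, 1.7, 13.7]
gripper_width: 0.002
grasp_force: 6.7
```

All four caps are at the same stop height (0.123). I'll lift clear and turn for the pinch.

```bash
python3 -c "
from h import *
print(np.round(get_obs()['q'],2))
goal([.5005,-.061,.225],96);goal([.5005,-.061,.225],-84)"
```

```text
[ 0.32  0.33 -0.28  2.08  0.13  0.74 -1.52]
t 11.25 pos [ 0.4786 -0.0991  0.1231] F [-2.3  1.7 13.7] w 0.002
shift [ 0.0262 -0.0355 -0.1018] rot [  0.16  -0.11 -89.88]
t 11.25 pos [ 0.4786 -0.0991  0.1231] F [-2.3  1.7 13.7] w 0.002
shift [ 0.0262 -0.0355 -0.1018] rot [-0.11 -0.16 90.12]
```

Call:
arm_command(
  commands=[0, 0, -0.045, 0, 0, 0, 0, 0, 0, -0.09, 0, 0, 0, 0, 0, 0, -0.104, 0, 0, -8, 0, 0.01, -0.01, -0.104, 0, 0, -16, 0, 0.02, -0.02, -0.104, 0, 0, -24, 0, 0.026, -0.035, -0.104, 0, 0, -32, 0.5, 0.026, -0.035, -0.104, 0, 0, -40, 0.7, 0.026, -0.035, -0.104, 0, 0, -48, 0.7],
)

```text
t: 12.05
eef_pos: [0.4992, -0.0612, 0.2254]
tool_rot: [-0.0, 0.889, 0.458, 0.0]
contact_force: [-0.3, -0.1, 0.2]
gripper_width: 0.505
grasp_force: 0.0
```

```bash
python3 -c "
from h import *
goal([.5005,-.061,.225],96)"
```

```text
t 12.05 pos [ 0.4992 -0.0612  0.2254] F [-0.3 -0.1  0.2] w 0.505
shift [0.0009 0.0009 0.0004] rot [  0.    -0.   -41.49]
```

Call:
arm_command(
  commands=[0, 0, 0, 0, 0, -8, 0.7, 0, 0, 0, 0, 0, -16, 0.7, 0, 0, 0, 0, 0, -24, 0.7, 0, 0, 0, 0, 0, -32, 0.7, 0, 0, 0, 0, 0, -40, 0.7, 0.001, 0.001, 0, 0, 0, -41.2, 0.7, 0.001, 0.001, 0, 0, 0, -41.2, 0.7],
)

```text
t: 12.75
eef_pos: [0.5007, -0.0617, 0.2254]
tool_rot: [0.0, 0.675, 0.738, 0.0]
contact_force: [0.1, 0.6, 0.5]
gripper_width: 0.696
grasp_force: 0.0
```

```bash
python3 -c "
from h import *
c=shot('wrist','w3')
goal([.5005,-.061,.152],96)
print([np.round(proj(c,p),1).tolist() for p in ([.5038,-.092,.171],[.4973,-.030,.171])])
im=cv2.imread('pics/w3.png'); print(get_obs()['q'].round(2))"
```

```text
t 12.8 pos [ 0.5006 -0.0617  0.2254] F [-0.  -0.5 -0.1] w 0.701
shift [ 0.0007 -0.0001  0.0734] rot [ 0.   -0.   -0.87]
[[279.9, 268.2], [278.6, 188.5]]
[ 0.47  0.25 -0.55  1.93  0.15  1.   -0.06]
```

View pics/w3.png

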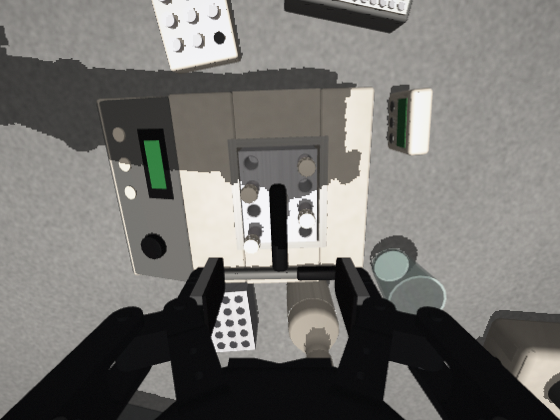

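Wrist view: crossbar runs vertically at column 279, rows 186–270, centred between the open fingers (about 205 to 352). It matches the projection within 1 px. I'll descend and pinch.

Call:
arm_command(
  commands=[0, 0, 0.025, 0, 0, -0.9, 0.7, 0.001, 0, 0.05, 0, 0, -0.9, 0.7, 0.001, 0, 0.065, 0, 0, -0.9, 0.7, 0.001, 0, 0.073, 0, 0, -0.9, 0.7, 0.001, 0, 0.073, 0, 0, -0.9, 0.7, 0.001, 0, 0.073, 0, 0, -0.9, 0.7],
)

```text
t: 13.4
eef_pos: [0.501, -0.0607, 0.153]
tool_rot: [0.0, 0.668, 0.744, 0.0]
contact_force: [-0.2, 0.7, 1.0]
gripper_width: 0.699
grasp_force: 0.0
```

Call:
arm_command(
  commands=[0, 0, 0, 0, 0, 0, 0.3, 0, 0, 0, 0, 0, 0, 0.2, 0, 0, 0, 0, 0, 0, 0, 0, 0, 0, 0, 0, 0, 0, 0, 0, 0, 0, 0, 0, 0, 0, 0, 0, 0, 0, 0, 0],
  force=70,
)

```text
t: 14.0
eef_pos: [0.5005, -0.0607, 0.153]
tool_rot: [0.0, 0.668, 0.744, -0.0]
contact_force: [-1.5, 0.6, 6.0]
gripper_width: 0.125
grasp_force: 69.5
```

```bash
python3 -c "
from h import *
goal([.5005,-.061,.152],96)"
```

```text
t 14.0 pos [ 0.5005 -0.0607  0.153 ] F [-1.5  0.6  6. ] w 0.125
shift [-0.0003 -0.      0.001 ] rot [0.01 0.02 0.19]
```

Call:
arm_command(
  commands=[0, 0, -0.002, 0, 0, 0, 0, 0, 0, -0.005, 0, 0, 0, 0, 0, 0, -0.009, 0, 0, 0, 0, 0, 0, -0.014, 0, 0, 0, 0, 0, 0, -0.019, 0, 0, 0, 0, 0, 0, -0.024, 0, 0, 0, 0, 0, 0, -0.028, 0, 0, 0, 0, 0, 0, -0.03, 0, 0, 0, 0],
)

```text
t: 14.8
eef_pos: [0.5007, -0.0608, 0.183]
tool_rot: [0.0, 0.668, 0.744, 0.0]
contact_force: [-0.3, 0.0, -7.2]
gripper_width: 0.124
grasp_force: 68.2
```

```bash
python3 -c "
from h import *
goal([.5005,-.0607,.283],96)"
```

```text
t 14.8 pos [ 0.5007 -0.0608  0.183 ] F [-0.3  0.  -7.2] w 0.124
shift [ 0.0001 -0.0002 -0.1   ] rot [0.04 0.01 0.2 ]
```

Carrying 7.2 N with no side load. Continuing up.

Call:
arm_command(
  commands=[0, 0, -0.006, 0, 0, 0, 0, 0, 0, -0.014, 0, 0, 0, 0, 0, 0, -0.024, 0, 0, 0, 0, 0, 0, -0.034, 0, 0, 0, 0, 0, 0, -0.044, 0, 0, 0, 0, 0, 0, -0.052, 0, 0, 0, 0, 0, 0, -0.058, 0, 0, 0, 0, 0, 0, -0.06, 0, 0, 0, 0],
)

```text
t: 15.6
eef_pos: [0.5008, -0.0608, 0.2432]
tool_rot: [0.0, 0.668, 0.744, 0.0]
contact_force: [0.3, 0.4, -7.2]
gripper_width: 0.124
grasp_force: 68.3
```

Call:
arm_command(
  commands=[0, 0, -0.006, 0, 0, 0, 0, 0, 0, -0.014, 0, 0, 0, 0, 0, 0, -0.022, 0, 0, 0, 0, 0, 0, -0.03, 0, 0, 0, 0, 0, 0, -0.036, 0, 0, 0, 0, 0, 0, -0.039, 0, 0, 0, 0, 0, 0, -0.04, 0, 0, 0, 0, 0, 0, -0.04, 0, 0, 0, 0],
)

```text
t: 16.4
eef_pos: [0.5004, -0.0608, 0.2824]
tool_rot: [-0.0, 0.668, 0.744, -0.0]
contact_force: [-0.3, -0.2, -7.5]
gripper_width: 0.128
grasp_force: 68.3
```

```bash
python3 -c "
from h import *
goal([.5005,-.0607,.283],96)
a=shot('scene','s9');b=shot('side','d9')
A=cv2.imread('pics/s9.png')[100:250,170:340];B=cv2.imread('pics/d9.png')[70:250,270:440]
cv2.imwrite('pics/e.png',np.hstack([cv2.resize(x,(400,400),interpolation=cv2.INTER_CUBIC) for x in (A,B)]))"
```

```text
t 16.4 pos [ 0.5004 -0.0608  0.2824] F [-0.3 -0.2 -7.5] w 0.128
shift [ 0.0001  0.0001 -0.0006] rot [-0.01  0.    0.19]
```

View pics/e.png

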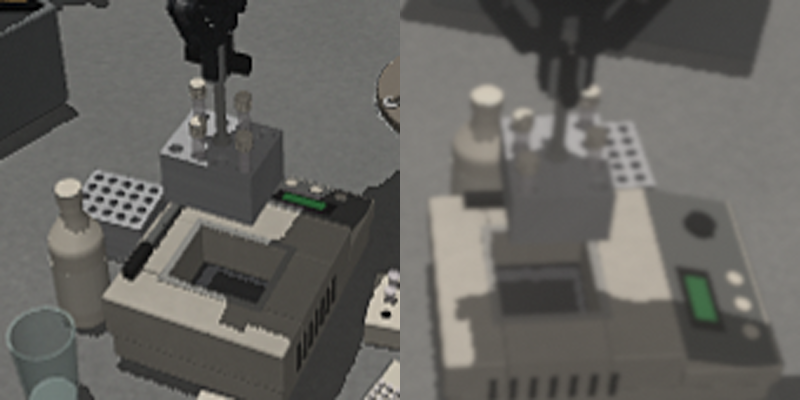

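Both views show the block hanging level above the empty well, in the left half at about (222,165) and in the right half at about (555,185). All four tubes are in it, the marker and bystanders are undisturbed, and the underside is about 8 cm above the heater's top.

```bash
python3 -c "
from station import hand_in
print(hand_in())"
```

```text
the job is handed in; nothing more can be done
None
```

The job is handed in: two caps were raised and are now fully home, the other two were already home, and the block is held level over the well, about 8 cm above the heater's top, with all four tubes in it and nothing else moved.

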